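Load the marking jig, shut it and punch the strap

ROBOT

A 6-joint arm with a two-finger parallel gripper is mounted at the origin on the work surface. World frame = base frame: x ahead of the robot, y to its left, z up, the work surface at z = 0. Lengths are in mm, angles in rad, forces in N, time in s.
With the tool pointing down it reaches from about 250 to 850 mm from the base axis. Payload 12.5 kg.
Tool frame: the origin (TCP) lies between the finger pads; the fingertips stand 14 mm ahead of it and the grasp point (between the pads) lies 5 mm behind it; z points along the fingers, y is the line along which they close (so a half turn about z gives the same grasp; the last joint's range is limited). The gripper opens to 93 mm and grips with 3 to 60 N. Pads are 15 mm wide; open, the fingers measure 128 mm over their backs; the gripper's body (75 mm by 188 mm) begins 65 mm behind the grasp point.
Start: joints at [-1.334, 0.351, 1.652, -0, 1.139, -0.085], TCP at [173.97, -521.746, 232.633] pointing down, gripper open.
Joint ranges: [-2.75, 2.75], [-0.79, 2.1], [0.01, 2.65], [-1.57, 4.71], [0.07, 3.14], [-2.87, 2.87]. Speed limits (rad/s): [2.22, 2.22, 2.79, 3.14, 3.14, 3.14].

INTERFACE

Orientations are given as a 3x3 rotation matrix whose columns are the frame's x, y, z axes.
In Python, from cell import robot gives the robot as it stands.
- The arm moves only by the shell command python3 -m inch 'ROWS' [FORCE]. ROWS is JSON, one flat list of numbers, 5 for each row, row after row: the finger opening in m, from 0 to 0.093, then the shift along the tool's x, y, z in m, then the turn about the tool's z in degrees. In form: [gripper, x, y, z, spin, gripper, x, y, z, spin, ...]. A call has exactly 10 rows; each row is the pose to reach, as a shift and turn from the pose commanded when the call began, along the tool's axes at that moment; what a row does not reach only later rows make up. A row lasts 1/10 s, in which the tool goes at most 50 mm and 8.59 degrees, less where a joint would pass 70% of its speed; a pose out of reach is approached as far as the arm can. A call with a gripper value outside its range is refused whole. The fingers move at their own pace and stop on an object; FORCE is the grip in N (left out, the last holds). Time passes only in rows, so rows that repeat a pose let the fingers close, or fill a call up. It gives the time, the measured TCP pose, the force, the opening and the grip force at its end, in the units of the state.
- robot.sense(): the state, without advancing time (a new reading comes with each control period).
- robot.camera(name): name is "side" or "top" or "wrist"; returns a dict with "color" (420x560x3 uint8, red, green, blue), "intrinsics" (3x3 intrinsics, pixels), "pose" (4x4, takes a point from camera to world coordinates). Camera axes: x right, y down, z forward; pixel columns grow to the right and rows downward; lengths in mm; the calibration is good to about 2 mm. A picture is of the moment at which its call begins. There is no depth.
- robot.finish_job(): hands the job in; it is judged then, once.
The state is a dict: "t": time; "joints": joint angles; "joint_vel": joint speeds; "effort": joint torques, N m; "tool_pos": TCP position; "tool_rot": TCP orientation; "contact_force": force on the tool from outside, world axes, zero at the start; "ft_torque": the same for the moment, N m; "finger_gap": finger opening in mm; "grasp_force": force on a finger pad.
Only numpy, scipy, OpenCV 4.12 (cv2) and the standard library are available. Lean on these libraries where they do the work, as an engineer would, in place of code of your own. Each camera call takes 0.05 s, during which the arm holds its last target. There are 200 camera calls.

TASK

Lay the loose steel strap flat in the nest of the blue marking jig, between the steel stops, then shut the yellow lid fully over it. With the lid shut, press the red plunger head right down to its stop and let it spring back up, leaving the lid shut and the strap in the nest. Leave the can, the wrench and the tray of stampings where they are.

Things in the scene. Friction and masses are not known exactly. Their poses are not given: they have to be found in the camera images.
- strap: Loose bright flat steel strap, 120 mm long (its y), 40 mm wide (its x), 10 mm thick (z), 0.37 kg, with a black dot near each end; origin at the centre of its underside. It starts lying flat on the bench on one side of the jig; either end may go either way round.
- jig: Fixed blue base block of the jig, 170 mm (x) by 190 mm (y) by 30 mm high, origin at the centre of its underside; its front is -x, the lid hinge is along its back (+x) edge. Two dark lid rests 62.5 mm high stand at the front corners (x = -63, y = +-80 mm).
- nest (a point): Centre of the nest floor, on the top of the blue block (30 mm above the bench, 15 mm in front of the block's centre). The strap lies here centred, its length along the jig's y. Steel stops about 12 mm high close in the two ends and the last 22 mm of each long side, with about 2 mm of clearance all round at the floor, wider at the top; the long sides are open for fingers over the middle 75 mm.
- lid (a joint): Hinge of the yellow lid: 0 shut (level, resting at 62.5 mm), about 1.57 upright, up to 1.85 leaning away from the robot; starts open. The hinge is stiff: the lid stays where it is put and takes about 3 to 8 N at the tab to move.
- lid_hinge (a point): Middle of the hinge axis, which runs along the jig's y, at the back of the block, 80 mm behind the nest and 62.5 mm above the bench.
- lid_tab (a point): On the black tab at the free front edge of the lid, middle of its outer (upper when shut) face, 140 mm from the hinge; point axes are the lid's: x towards the hinge, z out of the outer face. The lid is a frame 130 mm long, 176 mm wide, 8 mm thick; the tab is 60 mm wide (y), 8 mm thick and ends 152 mm from the hinge.
- plunger (a joint): Travel of the spring plunger in the lid: 0 up, 0.014 m down at its stop; needs about 4 N to start and 10 N at the stop; springs back by itself.
- plunger_top (a point): Centre of the top of the red mushroom head, 48 mm across and 14 mm thick, 53 mm above the lid's outer face, 80 mm from the hinge (straight above the nest and 123.5 mm above the bench when the lid is shut); z is the plunger's axis, outward. When the lid is open it stands out from the lid's back.
- can: Green can with a yellow band, 56 mm across, 125 mm high, standing on the other side of the jig; origin at the centre of its underside. Leave it alone.
- wrench: Steel wrench, 190 mm long, lying on the bench beyond the jig; leave it alone.
- tray: Dark steel tray of stampings, 160 by 210 by 50 mm, 2.5 kg, at the far left of the bench; origin at the centre of its underside. Leave it alone.
There are look-alikes about, which are no part of the job. Leave any brown or turquoise look-alike of the strap alone.

How it is judged:
By the outcome, as a careful person would: the job done as asked, in the order asked, and still so for the second after the job is handed in, with the robot touching nothing.
It also fails if it takes over 67 s, if anything falls off the work surface, if the arm or the gripper's body presses on something with over 40 N, if the wrist force passes 120 N, or if a joint passes its speed limit or range.

## Working session

There is one attempt and no reset: what is moved stays moved. The work goes in short steps, Python scripts to look and compute and a shell command to move; the robot and the scene stay as the last step left them, time stands still between calls to the robot, and variables do not carry over. Pictures are saved under pics/ and viewed, at most 10 in all, crops included, and the job is handed in when it is done.

```bash
mkdir -p pics
python3 - <<'E'
from cell import robot
import cv2,numpy as np
s=robot.sense();print(s['tool_pos'],np.round(s['tool_rot'],3).tolist(),s['t'])
for n in("top","side"):
    c=robot.camera(n);cv2.imwrite(f"pics/{n}0.png",c['color'][:,:,::-1]);print(n,c['intrinsics'].tolist(),np.round(c['pose'],3).tolist())
E
```

```text
[ 173.8732783  -521.44442237  232.08981038] [[0.949, 0.316, -0.0], [0.316, -0.949, 0.001], [0.0, -0.001, -1.0]] 0.0
top [[445.8197593489682, 0.0, 275.82009836649917], [0.0, 445.8197593489682, 207.48782583695908], [0.0, 0.0, 1.0]] [[-0.008, -0.991, 0.133, 437.279], [-1.0, 0.012, 0.028, -6.551], [-0.029, -0.133, -0.991, 1011.752], [0.0, 0.0, 0.0, 1.0]]
side [[482.6586968082625, 0.0, 283.14503642803703], [0.0, 482.6586968082625, 215.22183108716362], [0.0, 0.0, 1.0]] [[-0.742, -0.431, 0.513, -20.659], [-0.67, 0.461, -0.582, 665.024], [0.014, -0.775, -0.631, 836.534], [0.0, 0.0, 0.0, 1.0]]
```

View pics/top0.png

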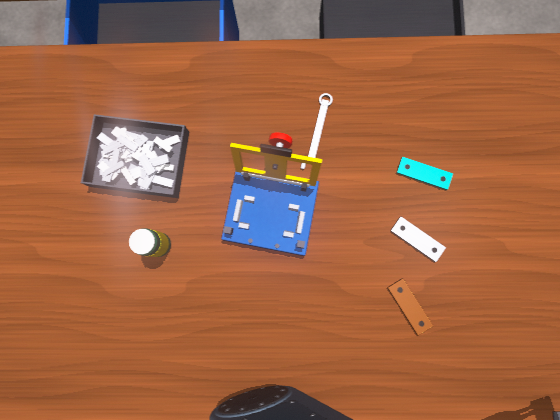

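View pics/side0.png

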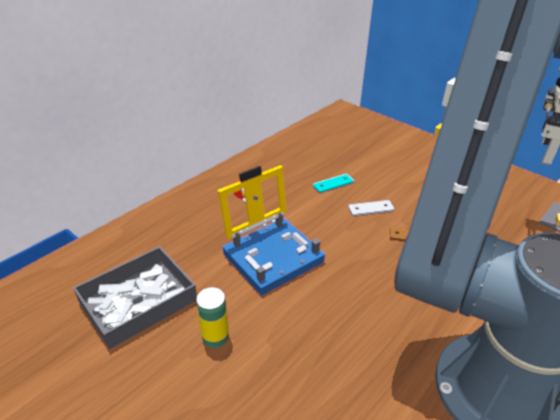

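The top view shows the white strap at about (418,239), with turquoise and brown decoys either side of it. The jig is at (270,214), slightly turned, with its lid upright, and the can is at (150,242). The side view has the strap at (371,208) and the jig at (273,255). Next I measure these.

```bash
cat > h.py <<'E'
from cell import robot
import cv2,numpy as np
def ray(c,px):
    px=np.atleast_2d(px).astype(float); K=c['intrinsics'];P=c['pose']
    d=np.c_[(px[:,0]-K[0,2])/K[0,0],(px[:,1]-K[1,2])/K[1,1],np.ones(len(px))]@P[:3,:3].T
    return P[:3,3],d
def onz(c,px,z):
    o,d=ray(c,px);return o+d*((z-o[2])/d[:,2])[:,None]
def tri(c1,p1,c2,p2):
    A=0;b=0
    for c,p in((c1,p1),(c2,p2)):
        o,d=ray(c,p);d=d[0]/np.linalg.norm(d[0]);M=np.eye(3)-np.outer(d,d);A=A+M;b=b+M@o
    X=np.linalg.solve(A,b);return X
def blobs(m,amin=10,amax=1e6):
    n,l,s,c=cv2.connectedComponentsWithStats(m.astype(np.uint8));return [(s[i,4],c[i].round(1).tolist(),s[i,:4].tolist()) for i in range(1,n) if amin<=s[i,4]<=amax]
def hsv(c):return cv2.cvtColor(c['color'],cv2.COLOR_RGB2HSV)
def roi(m,x0,y0,x1,y1):
    r=np.zeros(m.shape,bool);r[y0:y1,x0:x1]=m[y0:y1,x0:x1];return r
E
python3 - <<'E'
from h import *
T=robot.camera("top");S=robot.camera("side")
cs={}
for n,c,sr,jr in(("T",T,(385,212,455,268),(215,165,330,262)),("S",S,(345,198,400,220),(220,200,330,295))):
    h=hsv(c).astype(int);w=(h[:,:,1]<70)&(h[:,:,2]>140)
    m=roi(w,*sr);cn=max(cv2.findContours(m.astype(np.uint8),0,2)[0],key=cv2.contourArea);cn=cv2.convexHull(cn)
    M=cv2.moments(cn);cen=(M['m10']/M['m00'],M['m01']/M['m00']);r=cv2.minAreaRect(cn);print(n,'strap',cen,r)
    cs[n]=cen
    if n=="T": print(onz(c,cv2.boxPoints(r),10).round(1).tolist())
    print('stops',blobs(roi(w,*jr),6))
    b=roi((abs(h[:,:,0]-108)<10)&(h[:,:,1]>120)&(h[:,:,2]>60),*jr)
    cn=max(cv2.findContours(b.astype(np.uint8),0,2)[0],key=cv2.contourArea)
    print('blue',cv2.minAreaRect(cn),cv2.approxPolyDP(cv2.convexHull(cn),3,True).squeeze().tolist())
print(tri(T,cs['T'],S,cs['S']))
a=cv2.resize(T['color'][125:265,215:335],None,fx=4,fy=4,interpolation=2)
b=cv2.resize(S['color'][160:300,215:335],None,fx=4,fy=4,interpolation=2)[:, :320*2]
im=np.zeros((560,800,3),np.uint8);im[:, :400]=cv2.resize(a,(400,467))[0:0].shape[0] or 0
im[:467,:400]=cv2.resize(a,(400,467));im[:467,400:]=cv2.resize(b,(400,467))
cv2.imwrite("pics/jig.png",im[:,:,::-1])
E
```

```text
T strap (418.0984420475946, 238.68224619072075) ((418.0679931640625, 238.62400817871094), (55.466339111328125, 17.771997451782227), 34.69515609741211)
[[517.8, -233.6, 10.0], [550.4, -257.5, 10.0], [478.8, -354.6, 10.0], [446.9, -330.7, 10.0]]
stops [(np.int32(18), [302.5, 166.4], [300, 165, 6, 4]), (np.int32(6), [241.7, 172.7], [241, 172, 3, 3]), (np.int32(125), [274.6, 178.5], [248, 173, 54, 12]), (np.int32(46), [248.8, 197.8], [244, 195, 11, 6]), (np.int32(126), [237.3, 209.8], [233, 199, 10, 22]), (np.int32(45), [293.5, 206.3], [289, 204, 10, 6]), (np.int32(111), [300.1, 221.6], [296, 211, 9, 22]), (np.int32(56), [243.6, 224.9], [238, 222, 11, 7]), (np.int32(40), [226.6, 229.3], [223, 226, 8, 7]), (np.int32(56), [288.1, 233.4], [283, 230, 11, 7]), (np.int32(12), [249.9, 240.3], [248, 239, 4, 4]), (np.int32(44), [300.5, 243.4], [297, 240, 8, 8]), (np.int32(13), [276.6, 245.6], [275, 244, 4, 4])]
blue ((269.82427978515625, 210.44894409179688), (84.74434661865234, 75.09362030029297), 10.491477012634277) [[236, 172], [318, 182], [304, 254], [222, 238]]
S strap (370.8646543330088, 207
[... 200 characters left out ...]
238, 214, 40, 21]), (np.int32(57), [304.3, 233.3], [283, 217, 37, 26]), (np.int32(52), [286.1, 235.8], [282, 232, 9, 9]), (np.int32(158), [299.9, 242.3], [292, 232, 16, 21]), (np.int32(8), [233.1, 235.1], [232, 234, 3, 3]), (np.int32(15), [245.2, 235.7], [241, 234, 8, 4]), (np.int32(11), [227.0, 242.9], [222, 241, 11, 6]), (np.int32(228), [256.3, 260.6], [245, 248, 27, 23]), (np.int32(8), [322.4, 251.0], [320, 249, 5, 5]), (np.int32(19), [221.4, 292.2], [220, 289, 5, 6])]
blue ((273.8587646484375, 253.23638916015625), (60.66470718383789, 86.85725402832031), 61.821407318115234) [[284, 219], [323, 253], [322, 261], [261, 294], [227, 257], [223, 247]]
[ 499.0571962  -295.5365141     4.59649294]
```

View pics/jig.png

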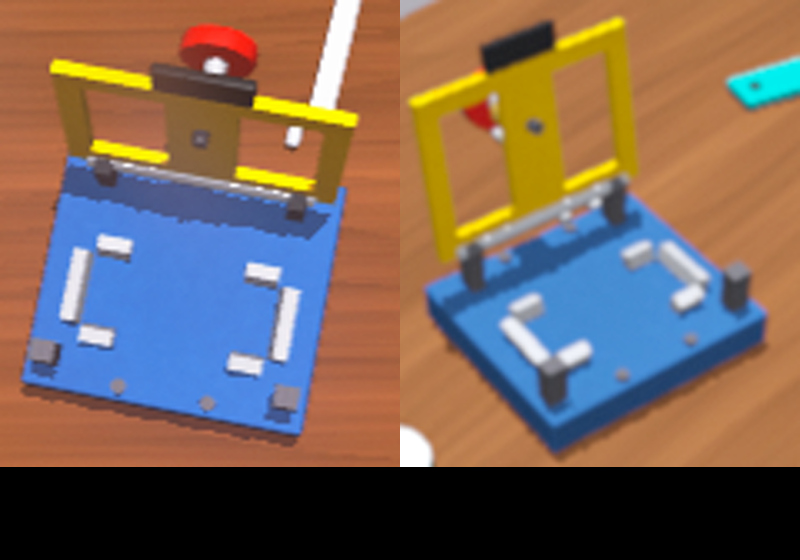

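Left half of the crop: the nest stops, with the lid upright behind them, the black tab at its top and the red plunger head behind the lid. Right half: the lid is at roughly 90° and the stops are clear. I go above the strap and use the wrist camera.

```bash
python3 -m inch '[0.093,0.38,-0.112,0.06,-35.5,0.093,0.38,-0.112,0.06,-35.5,0.093,0.38,-0.112,0.06,-35.5,0.093,0.38,-0.112,0.06,-35.5,0.093,0.38,-0.112,0.06,-35.5,0.093,0.38,-0.112,0.06,-35.5,0.093,0.38,-0.112,0.06,-35.5,0.093,0.38,-0.112,0.06,-35.5,0.093,0.38,-0.112,0.06,-35.5,0.093,0.38,-0.112,0.06,-35.5]' 30
python3 - <<'E'
from h import *
s=robot.sense();print(s['t'],s['tool_pos'],s['tool_rot'].round(3).tolist() if hasattr(s['tool_rot'],'round') else s['tool_rot'])
c=robot.camera('wrist');cv2.imwrite("pics/w1.png",c['color'][:,:,::-1]);print(c['intrinsics'].tolist(),c['pose'].round(2).tolist())
E
```

```text
t: 1.2
tool_pos: [499.4, -294.6, 172.1]
tool_rot: [[0.587, 0.81, -0.001], [0.81, -0.587, 0.0], [-0.0, -0.001, -1.0]]
contact_force: [-1.4, 0.2, 0.8]
finger_gap: 92.9
grasp_force: 0.0
1.2 [ 499.35583896 -294.56018714  172.1359578 ] [[0.587, 0.81, -0.001], [0.81, -0.587, 0.0], [-0.0, -0.001, -1.0]]
[[341.09788070709345, 0.0, 280.64703030266264], [0.0, 341.09788070709345, 204.69650060113594], [0.0, 0.0, 1.0]] [[0.81, -0.56, -0.17, 546.59], [-0.59, -0.78, -0.23, -230.57], [-0.0, 0.28, -0.96, 323.41], [0.0, 0.0, 0.0, 1.0]]
```

View pics/w1.png

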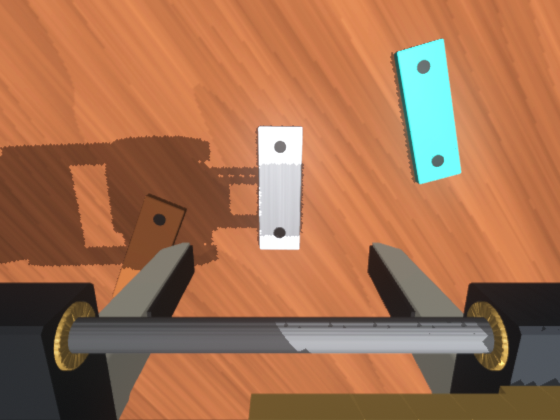

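The strap is at (280,188), with its dots at (280,147) and (279,233), square to the fingers. The brown decoy, near (165,200), may be close to the left finger, so I measure both.

Run:
```python
from h import *
s=robot.sense();R=np.array(s['tool_rot']);p=np.array(s['tool_pos'])
c=robot.camera('wrist');h=hsv(c).astype(int)
m=roi((h[:,:,1]<60)&(h[:,:,2]>120),225,100,340,262)
cn=cv2.convexHull(max(cv2.findContours(m.astype(np.uint8),0,2)[0],key=cv2.contourArea))
r=cv2.minAreaRect(cn);print(r)
L=onz(c,cv2.boxPoints(r),10);print('corners tool frame',((L-p)@R).round(1).tolist())
g=roi(h[:,:,2]<110,262,135,298,245);B=blobs(g,40);print(B)
D=[onz(c,b[1],10)[0] for b in B[:2]];print([((d-p)@R).round(1).tolist() for d in D])
print('brown',((onz(c,[[150,194],[187,209],[160,219]],10)-p)@R).round(1).tolist())
# height via top/wrist dots
T=robot.camera('top');ht=hsv(T).astype(int)
print(blobs(roi(ht[:,:,2]<110,395,220,442,256),3))
S=robot.camera('side');hs=hsv(S).astype(int)
b=lambda q:blobs(roi(q[:,:,2]<130,352,198,392,216),2)
print(b(hs))
for bb in B:
  for q in b(hs): print(tri(c,bb[1],S,q[1]).round(1))
```

```text
((280.0, 186.5), (123.0, 44.0), 90.0)
corners tool frame [[61.9, -19.7, 162.4], [61.9, 19.7, 162.4], [-57.6, 22.0, 162.4], [-57.6, -21.9, 162.5]]
[(np.int32(88), [279.1, 231.1], [274, 227, 11, 10])]
[[-39.6, -0.8, 162.4]]
brown [[-2.2, -123.5, 162.5], [-17.1, -89.5, 162.5], [-27.2, -116.5, 162.5]]
[(np.int32(12), [402.5, 227.5], [401, 226, 4, 4]), (np.int32(351), [430.9, 246.9], [407, 226, 35, 30]), (np.int32(8), [398.5, 236.5], [395, 234, 8, 6])]
[(np.int32(5), [384.8, 204.6], [384, 204, 3, 2]), (np.int32(11), [386.1, 213.4], [385, 212, 3, 4]), (np.int32(7), [370.3, 214.4], [369, 214, 4, 2])]
[ 474.7 -326.8    9.6]
[ 468.5 -335.6  -23.3]
[ 485.7 -316.9  -17. ]
```

```bash
python3 -m inch '[0.093,0.002,0,0.04,0,0.093,0.002,0,0.08,0,0.093,0.002,0,0.115,0,0.093,0.002,0,0.145,0,0.093,0.002,0,0.155,0,0.093,0.002,0,0.155,0,0.093,0.002,0,0.155,0,0.03,0.002,0,0.155,0,0.03,0.002,0,0.155,0,0.03,0.002,0,0.155,0]' 30
python3 -m inch '[0.03,0,0,0,0,0.03,0,0,0,0,0.03,0,0,0,0,0.03,0,0,0,0,0.03,0,0,0,0,0.03,0,0,0,0,0.03,0,0,0,0,0.03,0,0,-0.05,0,0.03,0,0,-0.1,0,0.03,0,0,-0.15,0]' 30
python3 - <<'E'
from h import *
T=robot.camera("top");S=robot.camera("side")
h=hsv(T).astype(int)
# jig: stops in top view at top-of-stop height 42
w=roi((h[:,:,1]<70)&(h[:,:,2]>140),230,190,310,240)
B=blobs(w,30);P=np.array([onz(T,b[1],41)[0] for b in B]);print([b[1] for b in B]);print(P.round(1).tolist())
# front block top edge corners
print('blue corners z30',onz(T,[[236,172],[318,182]],30).round(1).tolist(),onz(T,[[304,254],[222,238]],30).round(1).tolist())
for n,c,r in(("T",T,(255,135,300,160)),("S",S,(232,160,270,185))):
    q=hsv(c).astype(int);print(n,blobs(roi(q[:,:,2]<70,*r),20))
E
```

```text
t: 2.4
tool_pos: [500.6, -293.9, 18.5]
tool_rot: [[0.589, 0.808, 0.001], [0.808, -0.589, -0.001], [0.0, 0.001, -1.0]]
contact_force: [0.5, 0.1, 0.2]
finger_gap: 73.5
grasp_force: 0.0
t: 3.4
tool_pos: [499.9, -293.5, 168.8]
tool_rot: [[0.589, 0.808, -0.001], [0.808, -0.589, 0.001], [-0.0, -0.001, -1.0]]
contact_force: [1.0, -0.8, -3.4]
finger_gap: 39.4
grasp_force: 30.0
[[248.7, 197.8], [237.4, 210.0], [293.5, 206.3], [299.9, 221.6], [243.6, 224.9], [288.1, 233.4]]
[[590.1, 80.7, 41.0], [563.2, 105.6, 41.0], [569.9, -17.9, 41.0], [536.0, -31.4, 41.0], [530.1, 91.9, 41.0], [510.5, -5.3, 41.0]]
blue corners z30 [[651.0, 110.4, 30.0], [625.6, -73.4, 30.0]] [[465.8, -39.6, 30.0], [502.6, 140.8, 30.0]]
T [(np.int32(25), [287.7, 153.8], [285, 152, 6, 5])]
S [(np.int32(151), [250.0, 173.8], [240, 167, 21, 14])]
```

```bash
python3 -m inch '[0.03,0.02,-0.01,-0.05,0,0.03,0.055,-0.03,-0.09,-5,0.03,0.09,-0.05,-0.131,-12,0.03,0.13,-0.07,-0.131,-20,0.03,0.17,-0.09,-0.131,-24.8,0.03,0.195,-0.1075,-0.131,-24.8,0.03,0.195,-0.1075,-0.131,-24.8,0.03,0.195,-0.1075,-0.131,-24.8,0.03,0.195,-0.1075,-0.131,-24.8,0.03,0.195,-0.1075,-0.131,-24.8]' 30
python3 - <<'E'
from h import *
c=robot.camera('wrist');cv2.imwrite("pics/w2.png",c['color'][:,:,::-1]);np.savez('w2.npz',**c)
T=robot.camera("top");S=robot.camera("side");np.savez('T.npz',**T);np.savez('S.npz',**S)
print(tri(T,(276.5,149.5),S,(250,173.8)))
E
```

```text
t: 4.5
tool_pos: [528.0, -73.8, 298.1]
tool_rot: [[0.197, 0.98, -0.001], [0.98, -0.197, 0.0], [-0.0, -0.001, -1.0]]
contact_force: [0.4, 0.7, -3.4]
finger_gap: 39.1
grasp_force: 30.0
[657.30084126  14.96660899 197.61852938]
```

View pics/w2.png

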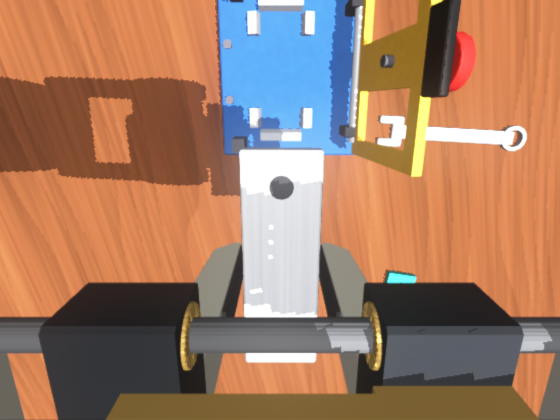

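The wrist view shows four side stops at (254,22), (309,22), (255,118) and (307,118), and the near end stop at (281,135). The strap is square in the fingers, its end edge at row 150 and a dot at (282,187). I locate the nest from this view, cross-check it against the top view, and measure where the strap sits in the hand.

Run:
```python
from h import *
s=robot.sense();R=np.array(s['tool_rot']);p=np.array(s['tool_pos'])
c=dict(np.load('w2.npz'));T=dict(np.load('T.npz'))
h=hsv(c).astype(int)
w=(h[:,:,1]<80)&(h[:,:,2]>170)
B=[b for b in blobs(roi(w,240,5,320,145),60)];print(B)
four=sorted([b[1] for b in B if b[0]<600 and not(262<b[1][0]<300)],key=lambda q:(q[1]>70,q[0]))
P=onz(c,four,41);print(P.round(1).tolist(),P.mean(0).round(2))
d=(P[0]+P[1]-P[2]-P[3]);e=(P[1]+P[3]-P[0]-P[2]);print('yaw y',-np.degrees(np.arctan2(d[0],d[1])),'yaw x',np.degrees(np.arctan2(e[1],e[0])))
tp={0:(243.6,224.9),1:(248.7,197.8),2:(288.1,233.4),3:(293.5,206.3)}
print('tri',[tri(c,four[i],T,tp[i]).round(1).tolist() for i in range(4)])
# strap in hand
m=roi((h[:,:,1]<60)&(h[:,:,2]>120),230,145,335,225)
cols=[(y,np.where(m[y])[0].min(),np.where(m[y])[0].max()) for y in range(152,225,12)];print(cols)
zt=p[2]-14+8.5
for y,a,b in(cols[0],cols[3],cols[5]): print(((onz(c,[[a,y],[b+1,y]],zt)-p)@R).round(1).tolist())
dm=blobs(roi(h[:,:,2]<100,262,170,302,205),50)
print(dm,((onz(c,dm[0][1],zt)-p)@R).round(1).tolist())
print('tool yaw',np.degrees(np.arctan2(R[1,1],R[0,1])),p)
```

```text
[(np.int32(293), [253.1, 22.0], [247, 10, 13, 25]), (np.int32(237), [309.4, 22.2], [304, 10, 11, 25]), (np.int32(203), [254.2, 116.6], [249, 108, 12, 20]), (np.int32(195), [307.0, 117.7], [302, 108, 11, 21]), (np.int32(497), [280.4, 134.5], [260, 129, 42, 12])]
[[531.9, 93.1, 41.0], [591.4, 81.1, 41.0], [511.6, -3.6, 41.0], [571.5, -16.8, 41.0]] [551.6   38.46  41.  ]
yaw y -11.694477575246314 yaw x -11.969067755672848
tri [[531.1, 93.0, 38.1], [591.0, 81.2, 38.9], [511.0, -4.5, 32.5], [573.0, -18.1, 17.9]]
[(152, np.int64(232), np.int64(323)), (164, np.int64(239), np.int64(323)), (176, np.int64(239), np.int64(323)), (188, np.int64(240), np.int64(322)), (200, np.int64(241), np.int64(321)), (212, np.int64(241), np.int64(320)), (224, np.int64(242), np.int64(320))]
[[58.0, -21.3, 5.5], [58.0, 20.8, 5.5]]
[[41.1, -18.2, 5.5], [41.1, 20.9, 5.5]]
[[29.2, -18.1, 5.5], [29.3, 20.4, 5.5]]Traceback (most recent call last):
  File "<stdin>", line 18, in <module>
IndexError: list index out of range
```

```bash
python3 -m inch '[0.03,0.045,0,0.03,0,0.03,0.09,0,0.06,0,0.03,0.1145,0.01,0.09,0,0.03,0.1145,0.03,0.109,0,0.03,0.1145,0.055,0.109,0,0.03,0.1145,0.064,0.109,0,0.03,0.1145,0.067,0.109,0,0.03,0.1145,0.069,0.109,0,0.03,0.1145,0.071,0.109,0,0.03,0.1145,0.071,0.109,0]' 30
```

```text
t: 5.65
tool_pos: [619.7, 25.6, 189.9]
tool_rot: [[0.195, 0.981, -0.0], [0.981, -0.195, -0.0], [-0.0, -0.0, -1.0]]
contact_force: [-3.6, 0.2, -4.8]
finger_gap: 39.1
grasp_force: 33.1
```

```bash
python3 -m inch '[0.03,0,0.001,0,0,0.03,0,0.002,0,0,0.03,0,0.003,0,0,0.03,0,0.004,0,0,0.03,0,0.005,0,0,0.03,0,0.006,0,0,0.03,0,0.007,0,0,0.03,0,0.008,0,0,0.03,0,0.008,0,0,0.03,0,0.008,0,0]' 30
```

```text
t: 6.65
tool_pos: [628.2, 24.1, 189.8]
tool_rot: [[0.195, 0.981, 0.001], [0.981, -0.195, -0.0], [0.0, 0.001, -1.0]]
contact_force: [-2.5, -0.1, -4.8]
finger_gap: 39.8
grasp_force: 31.8
```

```bash
python3 -m inch '[0.03,0,0.001,0,0,0.03,0,0.002,0,0,0.03,0,0.003,0,0,0.03,0,0.003,0,0,0.03,0,0.003,0,0,0.03,0,0,0,0,0.03,0,-0.02,0,0,0.03,0,-0.05,0,0,0.03,0,-0.083,0,0,0.03,0,-0.083,0,0]' 30
python3 - <<'E'
from h import *
S=robot.camera("side");T=robot.camera("top")
q=hsv(S).astype(int);print(blobs(roi(q[:,:,2]<70,232,150,275,195),20))
s=robot.sense();R=np.array(s['tool_rot']);d=np.array([550.3,38.0,0])-s['tool_pos'];print(s['tool_pos'],(R.T@d).round(2),np.degrees(np.arctan2(R[1,1],R[0,1])))
E
```

```text
t: 7.65
tool_pos: [544.1, 40.8, 190.0]
tool_rot: [[0.195, 0.981, -0.0], [0.981, -0.195, 0.0], [-0.0, -0.0, -1.0]]
contact_force: [1.3, -0.4, -3.6]
finger_gap: 39.8
grasp_force: 30.0
[(np.int32(47), [259.3, 156.5], [245, 150, 30, 18]), (np.int32(151), [247.1, 171.7], [236, 164, 23, 15]), (np.int32(62), [272.6, 186.6], [271, 178, 4, 17])]
[547.25404419  40.29987486 190.52971006] [ -1.74   2.89 190.54] -11.249550249788935
```

```bash
python3 -m inch '[0.03,-0.001,0.001,0.03,0,0.03,-0.001,0.001,0.06,0,0.03,-0.001,0.001,0.09,0,0.03,-0.001,0.001,0.11,0,0.03,-0.001,0.001,0.116,0,0.03,-0.001,0.001,0.116,0,0.03,-0.001,0.001,0.116,0,0.03,-0.001,0.001,0.116,0,0.03,-0.001,0.001,0.116,0,0.03,-0.001,0.001,0.116,0]' 30
python3 - <<'E'
from h import *
s=robot.sense();R=np.array(s['tool_rot']);d=np.array([550.3,38.0,0])-s['tool_pos'];print(s['tool_pos'],(R.T@d).round(2),np.degrees(np.arctan2(R[1,1],R[0,1])))
c=robot.camera('wrist');T=robot.camera('top');S=robot.camera('side')
s=robot.sense();print((R.T@(np.array([550.3,38.0,0])-s['tool_pos'])).round(2))
im=np.zeros((600,800,3),np.uint8);im[:300,:400]=cv2.resize(c['color'],(400,300))
im[:300,400:]=cv2.resize(T['color'][160:260,205:338],(400,300),interpolation=2)
im[300:,:400]=cv2.resize(S['color'][150:300,200:400],(400,300),interpolation=2)
cv2.imwrite('pics/pre.png',im[:,:,::-1])
E
```

```text
t: 8.75
tool_pos: [547.6, 39.1, 74.2]
tool_rot: [[0.195, 0.981, 0.001], [0.981, -0.195, -0.0], [0.0, 0.001, -1.0]]
contact_force: [-0.7, -0.3, -4.1]
finger_gap: 39.6
grasp_force: 30.0
[547.63784597  39.12095345  74.22936557] [-0.59  2.75 74.23] -11.261032136440422
[-0.55  2.98 73.85]
```

View pics/pre.png

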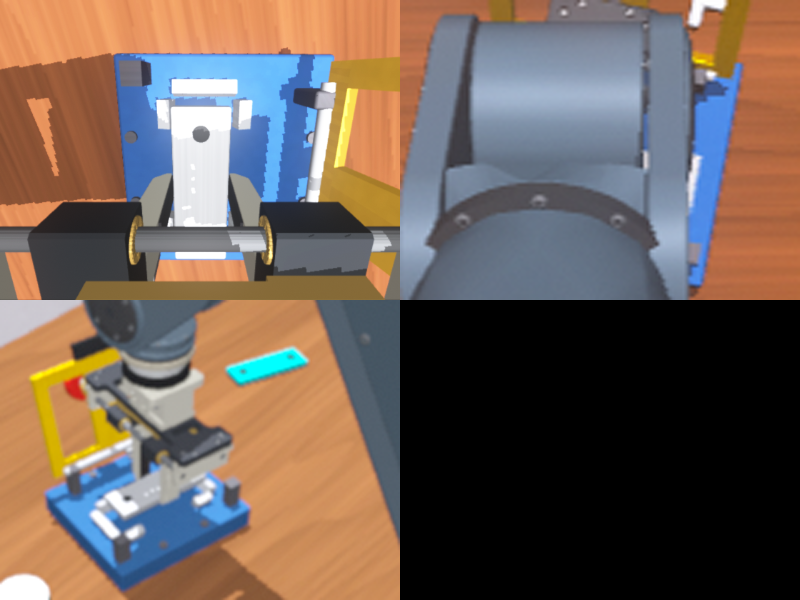

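The wrist view has the strap (half-scale cols 172–229) between the far stops, whose inner edges are at about 171 and 234. The side view shows the strap above the nest with the lid leaning clear. I compute the offset at those depths.

Run:
```python
from h import *
s=robot.sense();R=np.array(s['tool_rot']);p=np.array(s['tool_pos'])
c=robot.camera('wrist');cv2.imwrite('pics/w3.png',cv2.resize(c['color'][95:260,190:400],(800,629),interpolation=2)[:600,:,::-1])
g=c['color'].astype(int).sum(2)
h=hsv(c).astype(int);w=((h[:,:,1]<80)&(h[:,:,2]>130))
for y in (150,156,160,164,172,180,190,200,212): 
    r=np.where(np.diff(w[y,200:380].astype(int)))[0]+201;print(y,r.tolist())
for x in (250,258,300,310): print(x,(np.where(np.diff(w[100:240,x].astype(int)))[0]+101).tolist())
for n,z in(("strap",68),("stop",42)):
    print(n,((onz(c,[[281,150],[200,165],[281,165],[360,165],[281,200]],z)-p)@R).round(1).tolist())
```

```text
150 [220, 323, 327, 354]
156 [220, 324, 327, 353]
160 [220, 324, 326, 353]
164 [221, 324, 326, 353]
172 [221, 324, 326, 352]
180 [223, 323, 332, 351]
190 [240, 271, 292, 323]
200 [240, 322]
212 [241, 322]
250 [111, 135, 148]
258 [111, 135, 148]
300 [111, 135, 147]
310 [111, 135, 148]
strap [[59.2, 1.1, 5.8], [52.2, -36.5, 5.8], [52.3, 1.1, 5.8], [52.3, 37.8, 5.9], [35.4, 1.1, 5.8]]
stop [[55.9, 1.1, 31.8], [47.8, -42.7, 31.8], [47.8, 1.1, 31.8], [47.8, 43.9, 31.9], [28.1, 1.1, 31.8]]
```

View pics/w3.png

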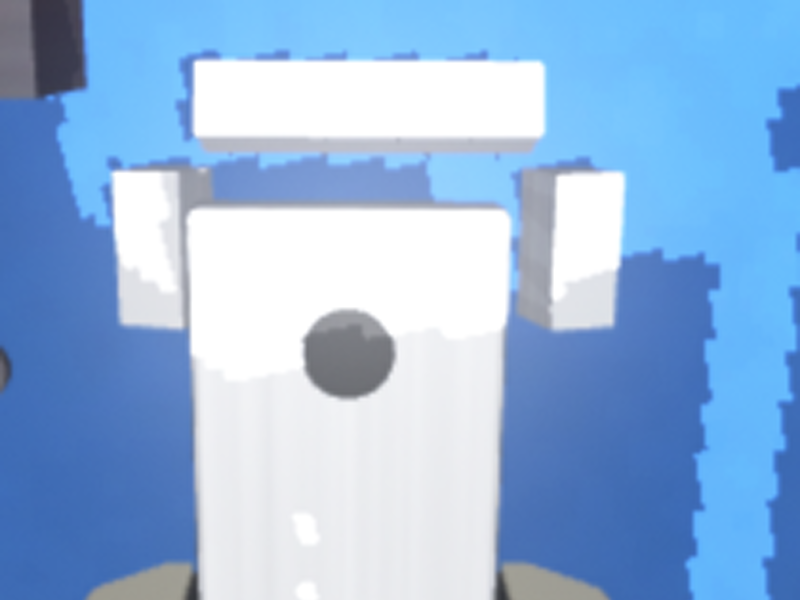

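```bash
python3 -m inch '[0.03,0.0013,0.0022,0,0,0.03,0.0013,0.0022,0.004,0,0.03,0.0013,0.0022,0.008,0,0.03,0.0013,0.0022,0.012,0,0.03,0.0013,0.0022,0.015,0,0.03,0.0013,0.0022,0.018,0,0.03,0.0013,0.0022,0.021,0,0.03,0.0013,0.0022,0.023,0,0.03,0.0013,0.0022,0.025,0,0.03,0.0013,0.0022,0.025,0]' 30
```

```text
t: 9.95
tool_pos: [549.6, 40.0, 48.4]
tool_rot: [[0.195, 0.981, -0.0], [0.981, -0.195, -0.0], [-0.0, -0.0, -1.0]]
contact_force: [-0.3, -0.1, -4.0]
finger_gap: 39.7
grasp_force: 30.0
```

```bash
python3 -m inch '[0.044,0,0,0,0,0.05,0,0,0,0,0.056,0,0,0,0,0.06,0,0,0,0,0.06,0,0,0,0,0.06,0,0,0,0,0.06,0,0,-0.02,0,0.06,0,0,-0.06,0,0.06,0,0,-0.11,0,0.06,0,0,-0.155,0]' 30
python3 -m inch '[0.06,-0.03,0,-0.02,0,0.06,-0.06,0,-0.04,0,0.06,-0.09,0,-0.06,0,0.06,-0.11,0,-0.07,0,0.06,-0.11,0,-0.07,0,0.06,-0.11,0,-0.07,0,0.03,-0.11,0,-0.07,0,0.0,-0.11,0,-0.07,0,0.0,-0.11,0,-0.07,0,0.0,-0.11,0,-0.07,0]' 30
python3 - <<'E'
from h import *
s=robot.sense();print(s['tool_pos'])
c=robot.camera('wrist');S=robot.camera('side');T=robot.camera('top')
im=np.zeros((600,800,3),np.uint8);im[:420,:560]=c['color']
im[420:,:240]=cv2.resize(S['color'][160:295,205:385],(240,180))
im[420:,240:480]=cv2.resize(T['color'][165:265,215:348],(240,180))
cv2.imwrite('pics/placed.png',im[:,:,::-1])
E
```

```text
t: 10.95
tool_pos: [549.6, 40.0, 205.7]
tool_rot: [[0.195, 0.981, 0.0], [0.981, -0.195, 0.0], [0.0, 0.0, -1.0]]
contact_force: [1.1, 0.2, -0.3]
finger_gap: 59.9
grasp_force: 0.0
t: 11.95
tool_pos: [528.3, -67.5, 273.4]
tool_rot: [[0.195, 0.981, -0.0], [0.981, -0.195, 0.0], [0.0, -0.0, -1.0]]
contact_force: [-0.4, 0.2, -0.6]
finger_gap: 32.3
grasp_force: 0.0
[528.26977629 -67.52019264 273.38561006]
```

View pics/placed.png

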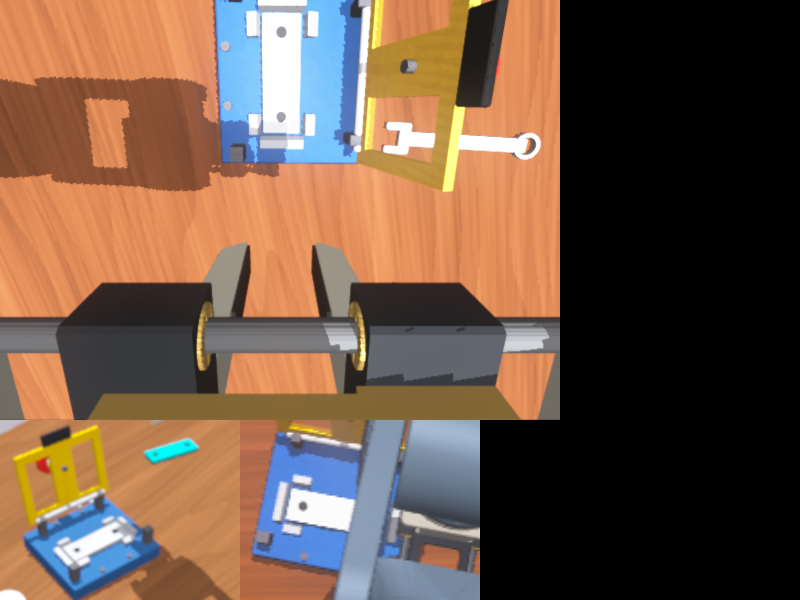

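```bash
python3 - <<'E'
from h import *
c=robot.camera('wrist');S=robot.camera('side');T=robot.camera('top')
h=hsv(c).astype(int);B=blobs(roi(h[:,:,2]<110,270,20,292,130),20);print(B)
s=hsv(S).astype(int);D=blobs(roi(s[:,:,2]<135,245,220,320,275),3,60);print(D)
for b in B:
  print(onz(c,b[1],40).round(1))
  for d in D: 
    X=tri(c,b[1],S,d[1]); 
    if 0<X[2]<90 and abs(d[1][0]-250)<70: print(d[1],X.round(1))
E
python3 -m inch '[0,0.02,0.03,0,0,0,0.04,0.065,0,0,0,0.065,0.1,0,0,0,0.09,0.135,0,0,0,0.107,0.16,0,0,0,0.107,0.16,0,0,0,0.107,0.16,0.02,0,0,0.107,0.16,0.05,0,0,0.107,0.16,0.069,0,0,0.107,0.16,0.069,0]' 30
```

```text
[]
[(np.int32(48), [279.0, 223.4], [276, 220, 7, 8]), (np.int32(34), [260.7, 272.3], [256, 270, 10, 5]), (np.int32(3), [245.3, 273.7], [245, 273, 2, 2])]
t: 13.25
tool_pos: [704.4, 5.5, 201.8]
tool_rot: [[0.196, 0.981, -0.005], [0.981, -0.196, 0.0], [-0.001, -0.005, -1.0]]
contact_force: [-0.8, -0.6, 0.2]
finger_gap: 0.4
grasp_force: 0.0
```

Run:
```python
from h import *
im=cv2.imread('pics/placed.png')[:420,:560,::-1].copy()
W=dict(np.load('w2.npz'));P=W['pose'].copy()
# w2 pose shifted to the tool position of the 'placed' picture (same orientation)
P[:3,3]+=np.array([528.27,-67.52,273.39])-np.array([528.0,-73.8,298.1]);W['pose']=P;W['color']=im
S=robot.camera('side')
def dots(c,r,t):
    g=cv2.cvtColor(c['color'],cv2.COLOR_RGB2GRAY);return blobs(roi(g<t,*r),4,200)
a=[b[1] for b in dots(W,(270,22,293,127),130)];print(a)
s=[b[1] for b in dots(S,(252,228,310,268),150)];print(s)
for q in a: print(onz(W,q,40).round(1).tolist(),[tri(W,q,S,x).round(1).tolist() for x in s])
cv2.imwrite('pics/s4.png',cv2.resize(S['color'][150:300,200:400],(800,600),interpolation=2)[:,:,::-1])
```

```text
[]
[[306.7, 232.4], [290.0, 243.5], [307.8, 246.2], [262.1, 256.8], [260.0, 266.8]]
```

View pics/s4.png

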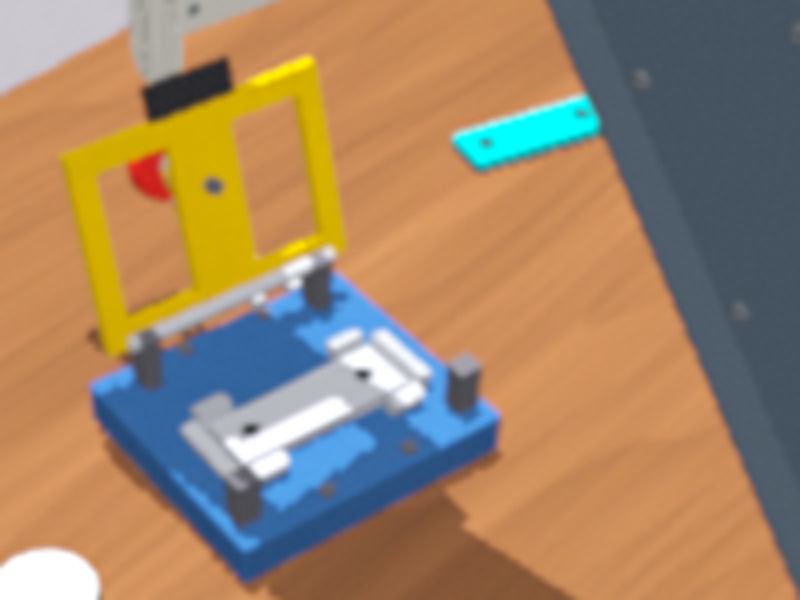

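The strap lies flat between all the stops, dots at crop (250,430) and (362,373), and the fingers are behind the tab. I now pull the lid over.

```bash
python3 -m inch '[0,0,-0.006,0,0,0,0,-0.012,0,0,0,0,-0.018,0,0,0,0,-0.024,0,0,0,0,-0.03,0,0,0,0,-0.036,0,0,0,0,-0.043,0,0,0,0,-0.05,0,0,0,0,-0.057,0,0,0,0,-0.057,0,0]'
python3 - <<'E'
from h import *
S=robot.camera('side');g=hsv(S).astype(int);print([b for b in blobs(roi(g[:,:,2]<70,215,150,290,215),20)])
E
```

```text
t: 14.3
tool_pos: [649.2, 17.2, 204.8]
tool_rot: [[0.195, 0.981, -0.001], [0.981, -0.195, 0.0], [-0.0, -0.001, -1.0]]
contact_force: [0.3, -0.9, -0.6]
finger_gap: 0.6
grasp_force: 0.0
[(np.int32(46), [264.9, 152.1], [252, 150, 28, 6]), (np.int32(146), [256.1, 177.7], [246, 171, 21, 14])]
```

```bash
python3 -m inch '[0,0,-0.01,0,0,0,0,-0.02,0,0,0,0,-0.03,0,0,0,0,-0.042,0,0,0,0,-0.054,0,0,0,0,-0.067,0.003,0,0,0,-0.076,0.006,0,0,0,-0.084,0.01,0,0,0,-0.093,0.015,0,0,0,-0.101,0.02,0]'
python3 - <<'E'
from h import *
S=robot.camera('side');g=hsv(S).astype(int);print([b for b in blobs(roi(g[:,:,2]<70,215,150,320,265),20)]);print(robot.sense()['contact_force'])
E
```

```text
t: 15.35
tool_pos: [550.4, 36.8, 184.2]
tool_rot: [[0.195, 0.981, -0.0], [0.981, -0.195, 0.0], [-0.0, -0.0, -1.0]]
contact_force: [3.8, -1.0, 1.2]
finger_gap: 0.6
grasp_force: 1.1
[(np.int32(74), [269.4, 164.8], [244, 150, 44, 29]), (np.int32(72), [293.6, 170.4], [286, 166, 17, 10]), (np.int32(72), [265.1, 175.8], [257, 169, 16, 15]), (np.int32(57), [300.2, 182.7], [286, 177, 31, 11]), (np.int32(46), [278.9, 210.1], [269, 205, 22, 11])]
[ 0.66613569  0.22310868 -0.9051135 ]
```

```bash
python3 -m inch '[0,0,-0.007,0.006,0,0,0,-0.014,0.0125,0,0,0,-0.02,0.02,0,0,0,-0.0254,0.028,0,0,0,-0.03,0.036,0,0,0,-0.035,0.0445,0,0,0,-0.0385,0.053,0,0,0,-0.042,0.062,0,0,0,-0.0445,0.071,0,0,0,-0.0467,0.08,0]'
python3 -m inch '[0,0,-0.001,0.004,0,0,0,-0.001,0.008,0,0,0,-0.002,0.011,0,0,0,-0.002,0.014,0,0,0,-0.002,0.016,0,0,0,-0.002,0.017,0,0,0,-0.002,0.018,0,0,0,-0.002,0.018,0,0,0,-0.002,0.018,0,0,0,-0.002,0.018,0]'
```

```text
t: 16.4
tool_pos: [505.0, 45.8, 103.8]
tool_rot: [[0.195, 0.981, -0.0], [0.981, -0.195, 0.0], [-0.0, -0.0, -1.0]]
contact_force: [-0.4, 1.2, 1.9]
finger_gap: 0.4
grasp_force: 0.7
t: 17.4
tool_pos: [503.5, 46.1, 86.7]
tool_rot: [[0.195, 0.981, 0.0], [0.981, -0.195, -0.0], [0.0, 0.0, -1.0]]
contact_force: [0.0, -0.1, -0.6]
finger_gap: 0.5
grasp_force: 0.0
```

```bash
python3 -m inch '[0,0,0,0.0005,0,0,0,0,0.001,0,0,0,0,0.0015,0,0,0,0,0.002,0,0,0,0,0.0025,0,0,0,0,0.003,0,0,0,0,0.003,0,0,0,0,0.003,0,0,0,0,0.003,0,0,0,0,0.003,0]'
```

```text
t: 18.4
tool_pos: [503.4, 46.2, 84.6]
tool_rot: [[0.195, 0.981, 0.0], [0.981, -0.195, -0.0], [0.0, 0.0, -1.0]]
contact_force: [-4.5, -1.3, 17.1]
finger_gap: 0.7
grasp_force: 8.4
```

```bash
python3 -m inch '[0,0,-0.002,-0.03,0,0,0,-0.002,-0.065,0,0,0.001,0.005,-0.086,0,0,0.002,0.025,-0.086,0,0,0.002,0.04,-0.086,0,0,0.002,0.0474,-0.086,0,0,0.002,0.0474,-0.076,0,0,0.002,0.0474,-0.066,0,0,0.002,0.0474,-0.06,0,0,0.002,0.0474,-0.06,0]'
python3 - <<'E'
from h import *
S=robot.camera('side');h=hsv(S).astype(int)
r=(((h[:,:,0]<6)|(h[:,:,0]>174))&(h[:,:,1]>170));B=[b for b in blobs(roi(r,220,180,330,280),20)];print(B)
s=robot.sense();print(s['tool_pos'],s['contact_force'])
if B: print(onz(S,max(B)[1],120))
c=robot.camera('wrist');h=hsv(c).astype(int)
r=(((h[:,:,0]<6)|(h[:,:,0]>174))&(h[:,:,1]>170));B=blobs(r,60);print(B)
if B: print(onz(c,max(B)[1],123.5))
im=np.zeros((420,800,3),np.uint8);im[:,:400]=cv2.resize(c['color'],(400,300))[0:0].sum() 
im[:300,:400]=cv2.resize(c['color'],(400,300));im[:300,400:]=cv2.resize(S['color'][160:300,200:387],(400,300),interpolation=2)
cv2.imwrite('pics/shut.png',im[:,:,::-1])
E
```

```text
t: 19.4
tool_pos: [549.2, 39.0, 142.3]
tool_rot: [[0.195, 0.981, -0.003], [0.981, -0.195, 0.0], [-0.0, -0.003, -1.0]]
contact_force: [-0.8, 0.0, 0.5]
finger_gap: 0.2
grasp_force: 0.0
[(np.int32(151), [277.2, 227.3], [269, 221, 18, 12])]
[549.6370285   38.96003977 143.02796256] [ 0.21868625 -0.07265693 -1.27521491]
[[542.49662265  46.50010911 120.        ]]
[(np.int32(2749), [282.5, 235.4], [240, 209, 85, 83])]
[[553.83396979  50.20208203 123.5       ]]
```

```bash
python3 -m inch '[0,0,0,0.003,0,0,0,0,0.006,0,0,0,0,0.009,0,0,0,0,0.012,0,0,0,0,0.015,0,0,0,0,0.017,0,0,0,0,0.018,0,0,0,0,0.019,0,0,0,0,0.0195,0,0,0,0,0.0195,0]'
```

```text
t: 20.5
tool_pos: [550.4, 38.9, 124.6]
tool_rot: [[0.195, 0.981, 0.001], [0.981, -0.195, 0.0], [0.0, 0.001, -1.0]]
contact_force: [-2.4, 1.3, 8.0]
finger_gap: 0.4
grasp_force: 4.4
```

```bash
python3 -m inch '[0,0,0,0.0005,0,0,0,0,0.001,0,0,0,0,0.0015,0,0,0,0,0.002,0,0,0,0,0.0023,0,0,0,0,0.0026,0,0,0,0,0.0026,0,0,0,0,0.0026,0,0,0,0,0.0026,0,0,0,0,0.0026,0]'
```

```text
t: 21.5
tool_pos: [550.6, 38.9, 123.6]
tool_rot: [[0.195, 0.981, 0.001], [0.981, -0.195, -0.0], [0.0, 0.001, -1.0]]
contact_force: [-9.8, -0.8, 25.8]
finger_gap: 0.8
grasp_force: 12.9
```

The force jumped to 26 N with the tip at 109.6 mm, so the plunger is at its stop. I retract.

```bash
python3 -m inch '[0,0,0,-0.005,0,0,0,0,-0.015,0,0,0,0,-0.03,0,0,0,0,-0.06,0,0,0,0,-0.1,0,0,0,0,-0.14,0,0,-0.04,0,-0.16,0,0,-0.08,0,-0.17,0,0,-0.12,0,-0.17,0,0,-0.12,0,-0.17,0]'
python3 - <<'E'
from h import *
c=robot.camera('wrist');c=robot.camera('wrist');S=robot.camera('side')
im=np.zeros((600,800,3),np.uint8);im[:420,:560]=c['color'];im[420:,:240]=cv2.resize(S['color'][160:295,205:385],(240,180))
im[300:600,400:]=cv2.resize(S['color'][165:285,210:370],(400,300),interpolation=2)
cv2.imwrite('pics/end.png',im[:,:,::-1])
h=hsv(c).astype(int);r=(((h[:,:,0]<6)|(h[:,:,0]>174))&(h[:,:,1]>170));W=max(blobs(r,60));
h=hsv(S).astype(int);r=roi(((h[:,:,0]<6)|(h[:,:,0]>174))&(h[:,:,1]>170),220,180,330,280);s=max(blobs(r,10));print(W,s,tri(c,W[1],S,s[1]))
E
```

```text
t: 22.5
tool_pos: [526.1, -82.2, 291.7]
tool_rot: [[0.199, 0.98, 0.0], [0.98, -0.199, -0.001], [-0.001, 0.0, -1.0]]
contact_force: [0.2, 0.1, -0.3]
finger_gap: 0.8
grasp_force: 0.0
(np.int32(1617), [275.7, 49.6], [254, 25, 53, 58]) (np.int32(212), [277.4, 225.4], [269, 219, 18, 14]) [547.11041855  42.12357448 120.45230289]
```

View pics/end.png

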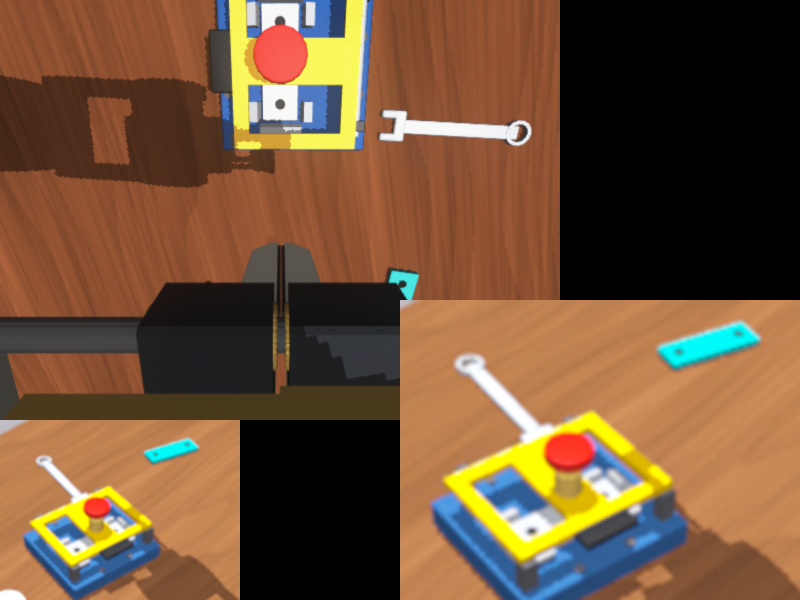

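The lid lies level on its rests and the plunger is back up, with its head at (280,53) and about 120 mm high. The strap is in the nest, dots at (280,20) and (280,103), and the arm is clear.

```bash
python3 -c "
from cell import robot
print(robot.finish_job())"
```

```text
the job is handed in; nothing more can be done
None
```

The strap is flat in the nest under the shut lid, the plunger was pressed to its stop (26 N) and sprang back, the arm never went near the can, wrench or tray, and the job was handed in at about 23 s.

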